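# Hold a test pin on a module's contact

### The job

Slide the aluminium carrier along the table, without lifting it, until the round brass contact on its black module sits under the brass test pin, while the rig's pull handle is still home. Then pull the spring-return handle out until its pointer is in line with the index pointer on the scale, which lowers the pin onto the contact, and finish while still holding the handle there: do not let go. Leave the index where it is set and do not disturb the parts tray, jar and multimeter.

Things in the scene. Friction and masses are not known exactly. Their poses are not given: they have to be found in the camera images.
- rig: Fixed contact-test rig: green housing 140 (x) x 400 (y) x 60 mm high. Origin on the table, middle of its lower front edge; x points into the housing (away from the robot), y to its left. In this frame (mm): pin at x -60, y 80; handle at home x -60, y -110; column at x 50, y 165, 260 high; bracket sleeve over the pin, 38 across, z 152 to 178; meter on the lid at x 90, y -90, top z 82.
- pin: Upright brass test pin, 5 mm across, fixed sideways; origin at its lower tip. With the handle home the tip is 42 mm above the table, 10 mm above the contact's top. Pulling the handle lowers it 0.6 mm per mm; on the contact it springs back into its holder (28 mm across, 26 mm above the tip), pressing with under 3 N. The space below it is open.
- pull_handle: Spring-return handle: upright black grip 16 (x) x 26 (y) mm, z 25 to 120, on a steel rod (12 mm across, z 35) out of the housing front. Origin on the table plane under the grip's centre; axes parallel to the rig's. Slides along the rig's -x, 0 to 60 mm; the spring pulls back with 3.6 N at home plus 0.12 N per mm. At home 44 mm lie between grip and rod bush.
- handle_grip (a point): Point on the pull handle's centre line at z 100 mm, 20 mm below its top: where to pinch it from above.
- handle_pointer (a point): Tip of the handle's pointer: a steel strip 4 mm thick (along the rig's x), 5 mm high, at z 40 mm, sticking out of the grip's right side (rig -y) to a tip 35 mm from the grip's centre, level with that centre in x. It moves with the handle.
- index_pointer (a point): Tip of the index pointer: a like steel strip at z 40 mm, pointing to the rig's +y from a steel rider (18 x 30 mm, top z 43) on the scale rail (22 wide, 30 high, at rig y -165, x -130 to 0). Set 24 to 46 mm out (rig -x) from the handle pointer's home; the two tips pass 2 mm apart in y. The rider is stiff (8 N) and must stay.
- carrier: Loose aluminium carrier lying flat on the table, about 0.35 kg (it varies): base plate 170 (x) x 60 (y) x 10 mm; black module 42 x 42 mm, top at z 30, centred at x +60; upright grip tab at x -60. Origin at the centre of its underside, x along its length towards the module, z up.
- contact (a point): Centre of the top of the brass contact on the carrier's module: a disc 14 mm across, 2 mm proud, its top 32 mm above the table; 60 mm from the carrier's origin along its +x.
- carrier_grip (a point): Point in the carrier's upright tab, 40 mm above the table, 60 mm from the carrier's origin along its -x. The tab is 30 (x) x 16 (y) mm, from z 10 to z 55: pinch it across y from above.
- parts_tray: Bystander: grey open tray 130 x 100 x 35 mm with small black housings, left of the work. Origin at the centre of its underside.
- jar: Bystander: closed jar 56 mm across, 80 mm high, left of the rig. Origin at the centre of its underside.
- multimeter: Bystander: blue hand multimeter 140 x 75 x 30 mm lying flat, right of the work. Origin at the centre of its underside.
Things that resemble listed ones, but are neither listed nor needed, are in the scene too. Of the things like the carrier, leave any that is orange or red; of the rest the smaller one is meant.

How it is judged:
On the way:
1. the brass contact is under the test pin (pin axis within the disc, 7 mm of its centre), the carrier at rest, the handle still home (within 5 mm) (horizontal distance between contact and pin below 0.007 m and linear speed of carrier below 0.01 m/s and x of pull_handle in the frame of rig above -0.065 m), for 0.3 s.
At the end, for the whole second after the job is handed in: The robot's fingers hold the handle (over 1 N) at rest with its pointer within 4 mm of the index pointer; the carrier lies flat and still on the table with the pin's tip pressing (over 0.1 N) on the brass disc (within 7 mm of its centre sideways); the index is where it was set (within 4 mm) (x of index_pointer in the frame of pull_handle between -0.004 and 0.004 m and contact force between the fingers and pull_handle above 1 N and linear speed of each of pull_handle, carrier below 0.01 m/s and horizontal distance between contact and pin below 0.007 m and contact force between pin and carrier above 0.1 N and angle between carrier's own z axis and vertical below 0.05 rad and height (world z) of carrier below 0.004 m and distance of index_pointer from where it was at the start of the episode below 0.004 m); the arm keeps its last pose, push and grip.
It fails at once if the carrier is lifted (over 15 mm) off the table (height (world z) of carrier above 0.015 m).
It fails at once if the carrier is tipped over 20 degrees (angle between carrier's own z axis and vertical above 0.35 rad).
It fails at once if a bystander is moved over 25 mm (distance of any of parts_tray, jar, multimeter from where it was at the start of the episode above 0.025 m).
It also fails if it takes over 56 s, if anything falls off the work surface, if the arm or the gripper's body presses on something with over 40 N, if the wrist force passes 120 N, or if a joint passes its speed limit or range.

### The arm

A 6-joint arm with a two-finger parallel gripper is mounted at the origin on the work surface. World frame = base frame: x ahead of the robot, y to its left, z up, the work surface at z = 0. Lengths are in m, angles in rad, forces in N, time in s.
With the tool pointing down it reaches from about 0.3 to 0.85 m from the base axis. Payload 5.4 kg.
Tool frame: the origin (TCP) lies on the mounting face of the last link; the fingertips stand 173 mm ahead of it and the grasp point (between the pads) lies 155 mm ahead of it; y points along the fingers, x is the direction in which the jaws open and shut, and the axes are right-handed (so a half turn about y gives the same grasp; the last joint's range is limited). The gripper opens to 85 mm and grips with 20 to 120 N. Pads are 22 mm wide; open, the fingers measure 114 mm over their backs; the gripper's body (76 mm by 85 mm) begins 54 mm behind the grasp point. The pads swing forward as they close: fully open they stand 13 mm farther back than shut.
Start: joints at [-1.371, 0.158, 1.597, -0, 1.386, -0.21], TCP at [0.229, -0.527, 0.405] pointing down, gripper open.
Joint ranges: [-2.91, 2.91], [-0.94, 2.29], [0.18, 2.7], [-1.29, 4.43], [0.17, 2.64], [-3, 3]. Speed limits (rad/s): [2.57, 2.57, 3.14, 3.14, 3.14, 3.14].

### API

Orientations are given as a unit quaternion [x, y, z, w].
In Python, from plant import r, eyes gives the robot as it stands. The module is installed in compiled form; this text tells all that it offers.
- The arm moves only by the shell command python3 -m jog 'ROWS' [OPENING]. ROWS is JSON, a list of rows, each an object with "delta_pos": the shift along the tool's x, y, z in m, a list of three; "spin": the turn about the tool's y in degrees. A call has 1 to 20 rows; each row shifts and turns the commanded pose from where the row before left it, along the tool's axes as they then stand; what a row does not reach is not made up. A row lasts 1/8 s, in which the tool goes at most 62.5 mm and 10.7 degrees, less where a joint would pass 70% of its speed; a pose out of reach is approached as far as the arm can. A call with a gripper value outside its range is refused whole. OPENING is the opening, from -1 (shut) to 1 (fully open), set as the call begins (- or left out, the last holds). The fingers move at their own pace and stop on an object; the grip force is fixed at half the most. Time passes only in rows, so rows that do not move let the fingers close. It gives the time, the measured TCP pose, the force and the opening at its end, in the units of the state.
- r.get_state(): the state, without advancing time (a new reading comes with each control period).
- eyes.camera(name): name is "side" or "top"; returns (picture, depth): 400x640x3 uint8, red, green, blue; 400x640 float32, m along the optical axis (not along the pixel's ray), 0 where there is no reading.
- eyes.camera_model(name): a dict with "vertical_fov" (degrees; the focal length in pixels is half the picture's height over the tangent of half this angle, whatever the lens; pixels are square), "cx", "cy" (the principal point, pixels), "xyz" and "rotation" of the camera in the world. Camera axes: x right, y down, z forward; pixel columns grow to the right and rows downward; lengths in m; the calibration is good to about 2 mm. A picture is of the moment at which its call begins. camera_model takes no time and is no camera call.
- r.close_job(): hands the job in, once; it reports no verdict.
The state is a dict: "time_s": time; "joints": joint angles; "qd": joint speeds; "joint_efforts": joint torques, N m; "eef_pos": TCP position; "eef_rot": TCP orientation; "contact_force": force on the tool from outside, world axes, zero at the start; "wrist_torque": the same for the moment, N m; "width": opening from 0.0 (shut) to 1.0 (fully open).
Only numpy, scipy, OpenCV 4.12 (cv2) and the standard library are available. Lean on these libraries where they do the work, as an engineer would, in place of code of your own. Each camera call takes 0.05 s, during which the arm holds its last target.

## Working session

There is one attempt and no reset: what is moved stays moved. The work goes in short steps, Python scripts to look and compute and a shell command to move; the robot and the scene stay as the last step left them, time stands still between calls to the robot, and variables do not carry over. Pictures are saved under pics/ and viewed, and the job is handed in when it is done.

```bash
mkdir -p pics
cat > h.py <<'E'
import numpy as np,cv2
from plant import r,eyes
E
python3 - <<'E'
from h import *
import pickle
for n in("side","top"):
    p,d=eyes.camera(n);m=eyes.camera_model(n)
    cv2.imwrite(f"pics/{n}0.png",p[...,::-1]);np.savez(f"{n}0.npz",p=p,d=d);print(n,m)
s=r.get_state();print(s)
E
```

```text
side {'vertical_fov': 48.905403444933214, 'cx': 318.96640585815356, 'cy': 204.648028545439, 'xyz': array([0.18891844, 0.82870675, 0.89457278]), 'rotation': array([-0.19011864,  0.89396253, -0.39800188,  0.07924898])}
top {'vertical_fov': 49.21174793080571, 'cx': 317.9799604181642, 'cy': 195.95593885641108, 'xyz': array([ 0.4204391 , -0.00324407,  1.40315248]), 'rotation': array([ 0.71260402, -0.69995612,  0.03421596, -0.03295773])}
{'time_s': 0.1, 'joints': array([-1.37109197e+00,  1.59004496e-01,  1.59812504e+00, -2.60042903e-05,
        1.38619594e+00, -2.10089032e-01]), 'qd': array([-0.00018032, -0.00126122, -0.00353605, -0.00042922, -0.00017063,
        0.00027125]), 'joint_efforts': array([-9.91690467e-05, -3.96987927e+01, -3.32338536e+01, -2.24130767e-04,
        4.15512113e-03,  2.93026019e-06]), 'eef_pos': array([ 0.22902294, -0.52714375,  0.40379533]), 'eef_rot': array([-0.59084562,  0.38824381, -0.38736906,  0.59170381]), 'contact_force': array([0.17923011, 0.26703306, 0.51837014]), 'wrist_torque': array([ 0.02341584, -0.01369861, -0.03932056]), 'width': 1.002639948826244}
```

View pics/side0.png

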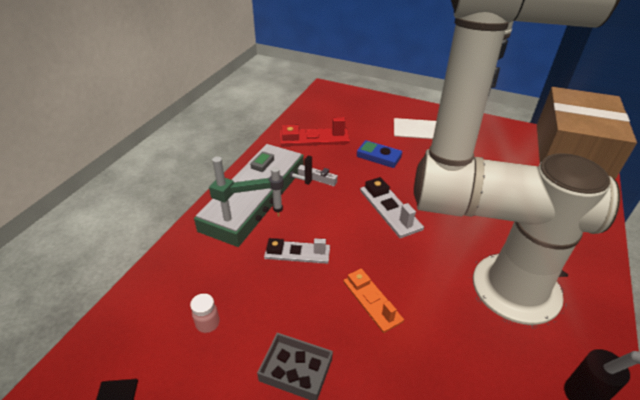

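View pics/top0.png

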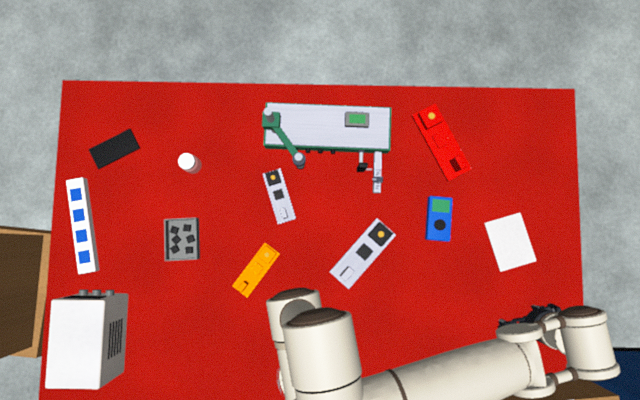

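Run:
```python
from h import *
from scipy.spatial.transform import Rotation as R
for n in("side","top"): print(R.from_quat(eyes.camera_model(n)["rotation"]).as_matrix().round(3))
print(R.from_quat(r.get_state()["eef_rot"]).as_matrix().round(3))
```

```text
[[-0.915 -0.277  0.293]
 [-0.403  0.611 -0.681]
 [ 0.01  -0.742 -0.671]]
[[ 0.018 -0.995  0.095]
 [-1.    -0.018 -0.001]
 [ 0.003 -0.095 -0.995]]
[[ 0.398 -0.     0.917]
 [-0.917  0.002  0.398]
 [-0.002 -1.     0.   ]]
```

Top view candidates: bright aluminium (280,195), longer aluminium (363,253), orange (257,270) and red (442,142). The last two are excluded by colour, so the smaller aluminium one at (280,195) should be the target. I'll confirm with a crop and the measured sizes.

```bash
cat > h.py <<'E'
import numpy as np,cv2
from plant import r,eyes
from scipy.spatial.transform import Rotation as R
def cam(n):
    m=eyes.camera_model(n); f=200/np.tan(np.radians(m["vertical_fov"]/2)); return m,f,R.from_quat(m["rotation"]).as_matrix()
def ray(n,u,v):
    m,f,Rm=cam(n); d=np.array([(u-m["cx"])/f,(v-m["cy"])/f,1]); return np.array(m["xyz"]),Rm@d
def onplane(n,u,v,z):
    o,d=ray(n,u,v); return o+d*(z-o[2])/d[2]
def proj(n,P):
    m,f,Rm=cam(n); c=Rm.T@(np.array(P)-m["xyz"]); return c[0]/c[2]*f+m["cx"],c[1]/c[2]*f+m["cy"]
def two(a,b):
    o1,d1=ray("side",*a);o2,d2=ray("top",*b)
    A=np.stack([d1,-d2],1);t=np.linalg.lstsq(A,o2-o1,rcond=None)[0]
    p,q=o1+d1*t[0],o2+d2*t[1];return (p+q)/2,np.linalg.norm(p-q)
E
python3 - <<'E'
from h import *
T=np.load("top0.npz");S=np.load("side0.npz")
c=cv2.resize(T["p"][85:300,230:405],None,fx=3.4,fy=2.75*1,interpolation=cv2.INTER_CUBIC)
c=cv2.resize(T["p"][90:220,240:420],None,fx=4.4,fy=4.4,interpolation=cv2.INTER_CUBIC)
cv2.imwrite("pics/top_crop0.png",c[...,::-1])
c=cv2.resize(S["p"][130:280,190:350],None,fx=4,fy=4,interpolation=cv2.INTER_CUBIC)
cv2.imwrite("pics/side_crop0.png",c[...,::-1])
# white masks
hsv=cv2.cvtColor(T["p"],cv2.COLOR_RGB2HSV)
m=((hsv[...,1]<60)&(hsv[...,2]>150)).astype(np.uint8); m[:95]=0;
m=cv2.morphologyEx(m,cv2.MORPH_CLOSE,np.ones((5,5)))
for k in cv2.findContours(m,0,2)[0]:
    if cv2.contourArea(k)>150:
        rc=cv2.minAreaRect(k);b=cv2.boxPoints(rc)
        w=np.array([onplane("top",*q,0.01) for q in b])
        print(rc,np.linalg.norm(w[1]-w[0]),np.linalg.norm(w[2]-w[1]),w.mean(0), np.round(w[:,:2],3).tolist())
E
```

```text
((20.499996185302734, 376.9999694824219), (40.99999237060547, 43.99999237060547), 0.0) 0.13115433389431969 0.12653812011050636 [-0.02253272  0.90083998  0.01      ] [[-0.089, 0.958], [0.042, 0.969], [0.044, 0.843], [-0.087, 0.833]]
((74.74771118164062, 343.9539489746094), (54.856468200683594, 91.31880950927734), 3.5035314559936523) 0.2751226261169196 0.17198786961226667 [0.08020747 0.74114964 0.01      ] [[-0.054, 0.824], [0.221, 0.828], [0.214, 0.656], [-0.061, 0.656]]
((362.2218322753906, 252.97518920898438), (25.884601593017578, 71.97840881347656), 41.3477783203125) 0.22839314588891385 0.0817840089421005 [ 0.37502996 -0.14820219  0.01      ] [[0.315, -0.043], [0.488, -0.192], [0.435, -0.254], [0.263, -0.105]]
((182.5, 238.5), (41.0, 25.0), 90.0) 0.07959957977514931 0.12951641290556026 [0.41022989 0.42279283 0.01      ] [[0.474, 0.466], [0.476, 0.386], [0.346, 0.38], [0.345, 0.459]]
((509.99993896484375, 241.49998474121094), (51.9740104675293, 37.970035552978516), 71.99584197998047) 0.12281242216510446 0.16266153591382768 [ 0.41938157 -0.61695799  0.01      ] [[0.477, -0.535], [0.5
[... 773 characters left out ...]
974 [0.74288653 0.1415842  0.01      ] [[0.765, 0.171], [0.767, 0.113], [0.72, 0.112], [0.719, 0.17]]
((324.6787414550781, 146.74661254882812), (126.61843872070312, 85.71240234375), 2.726310968399048) 0.28208992439216407 0.41407892405583013 [ 0.71508493 -0.02337545  0.01      ] [[0.58, 0.184], [0.862, 0.179], [0.85, -0.235], [0.568, -0.222]]
((453.0, 247.0), (304.0, 372.0), 90.0) 1.2209717316347308 0.962354829737916 [ 0.41412624 -0.43645843  0.01      ] [[0.882, 0.168], [0.905, -1.052], [-0.056, -1.002], [-0.075, 0.141]]
((30.0, 162.5), (135.0, 60.0), 90.0) 0.1959044742437187 0.44106658584574887 [0.64805684 0.92547273 0.01      ] [[0.866, 1.041], [0.87, 0.845], [0.43, 0.813], [0.426, 1.003]]
```

View pics/top_crop0.png

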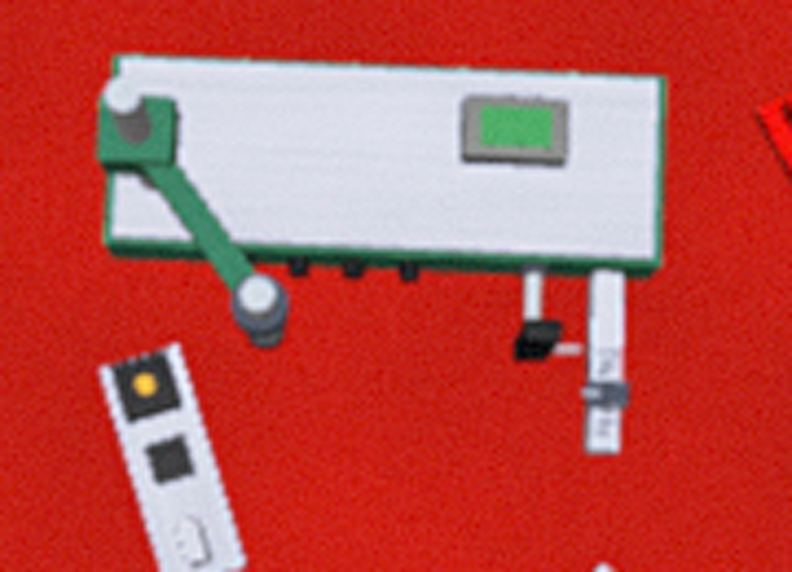

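View pics/side_crop0.png

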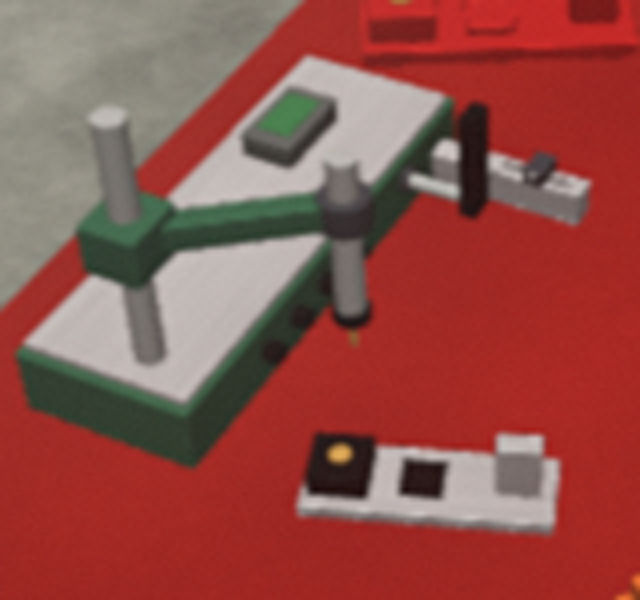

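Crop confirms: module with brass contact at top px (272.6,177), plate measured 171×61 mm (the other one measured 228×82), so it's the target. Now the rig geometry.

Run:
```python
from h import *
T=np.load("top0.npz")["p"];S=np.load("side0.npz")["p"]
def t(x,y): return (240+(x+.5)/4.4-.5,90+(y+.5)/4.4-.5)
def s(x,y): return (190+(x+.5)/4-.5,130+(y+.5)/4-.5)
# red-free mask for the housing
hsv=cv2.cvtColor(T,cv2.COLOR_RGB2HSV).astype(int)
red=(T[...,0].astype(int)-T[...,1]>60)
nr=~red
# back edge: first nonred row over columns ; left/right edges over rows
def fit(pts): 
    P=np.array([onplane("top",*p,0.06)[:2] for p in pts]);vx,vy,x0,y0=cv2.fitLine(P.astype(np.float32),cv2.DIST_HUBER,0,1e-4,1e-4).ravel();return np.array([vx,vy]),np.array([x0,y0])
back=[(u,98+np.argmax(nr[98:130,u])-.5) for u in range(285,385,3)]
right=[(360+np.argmax(red[v,360:410])+360-360-.5,v) for v in range(110,146,3)]
lef=[(250+np.argmax(nr[v,250:290])-.5,v) for v in range(133,145,2)]
# front-top edge: white->green
gr=(T[...,1].astype(int)-T[...,0]>15)
fr=[(u,140+np.argmax(gr[140:160,u])-.5) for u in list(range(305,385,4))]
for n,p in(("back",back),("right",right),("left",lef),("front",fr)):
    d,x0=fit(p);print(n,d.round(4),x0.round(4),np.degrees(np.arctan2(d[1],d[0])).round(2))
print("lid corners z.06",[onplane("top",*t(*q),.06)[:2].round(4).tolist() for q in((118,57),(665,77),(107,243),(660,265))])
print("pin tip side",onplane("side",*s(353,341),.042))
print("sleeve top centre top z.178",onplane("top",*t(260,303),.165))
print("grip top, side z.12",onplane("side",*s(474,108),.12), "top",onplane("top",*t(545,333),.12))
print("h pointer top z.0425",onplane("top",*t(581,350),.0425)," index tip",onplane("top",*t(583,393),.0425))
print("contact top",onplane("top",*t(145,384),.032),"side",onplane("side",*s(340,454),.032))
# brass centroids
for n,I,(u0,u1,v0,v1) in(("top",T,(262,285,168,190)),("side",S,(262,290,235,255))):
    h=cv2.cvtColor(I,cv2.COLOR_RGB2HSV);m=(h[...,0]>14)&(h[...,0]<32)&(h[...,1]>90)&(h[...,2]>110)
    mm=np.zeros_like(m);mm[v0:v1,u0:u1]=m[v0:v1,u0:u1];v,u=np.nonzero(mm);print(n,len(u),u.mean(),v.mean(),onplane(n,u.mean(),v.mean(),.032))
# tab
print("tab top side",onplane("side",*s(520,446),.055),"top",onplane("top",*t(195,538),.055))
```

```text
back [0.024  0.9997] [ 0.8392 -0.0514] 88.63
right [ 0.9999 -0.0144] [ 0.7668 -0.2285] -0.83
left [ 0.9966 -0.0827] [0.7275 0.1702] -4.74
front [0.021  0.9998] [ 0.7051 -0.0799] 88.8
lid corners z.06 [[0.8413, 0.1633], [0.8339, -0.2288], [0.7058, 0.1671], [0.6971, -0.2255]]
pin tip side [0.64949346 0.04937315 0.042     ]
sleeve top centre top z.178 [0.64555444 0.0528574  0.165     ]
grip top, side z.12 [ 0.64300551 -0.14067145  0.12      ] top [ 0.63673153 -0.13801713  0.12      ]
h pointer top z.0425 [ 0.63795972 -0.17202334  0.0425    ]  index tip [ 0.60695313 -0.17364182  0.0425    ]
contact top [0.60920487 0.14031679 0.032     ] side [0.61180224 0.14075659 0.032     ]
top 25 272.6 176.96 [0.6089716 0.1402096 0.032    ]
side 26 274.5 243.0 [0.61231862 0.14049297 0.032     ]
tab top side [0.49704718 0.10464379 0.055     ] top [0.49763168 0.09979946 0.055     ]
```

```bash
cat >> h.py <<'E'
def todelta(w):
    s=r.get_state();M=R.from_quat(s["eef_rot"]).as_matrix();return (M.T@np.array(w)).round(4)
def togo(p):
    return todelta(np.array(p)-r.get_state()["eef_pos"])
E
python3 -m jog '[{"delta_pos":[-0.0336,0,0.0354],"spin":0},{"delta_pos":[-0.0336,0,0.0354],"spin":0},{"delta_pos":[-0.0336,0,0.0354],"spin":0},{"delta_pos":[-0.0336,0,0.0354],"spin":0},{"delta_pos":[-0.0336,0,0.0354],"spin":0},{"delta_pos":[-0.0336,0,0.0354],"spin":0},{"delta_pos":[-0.0336,0,0.0354],"spin":0},{"delta_pos":[-0.0336,0,0.0354],"spin":0},{"delta_pos":[-0.0336,0,0.0354],"spin":0},{"delta_pos":[-0.0336,0,0.0354],"spin":0},{"delta_pos":[-0.0336,0,0.0354],"spin":0},{"delta_pos":[-0.0336,0,0.0354],"spin":0},{"delta_pos":[-0.0336,0,0.0354],"spin":0},{"delta_pos":[-0.0336,0,0.0354],"spin":0},{"delta_pos":[0,0,0],"spin":5},{"delta_pos":[0,0,0],"spin":0},{"delta_pos":[0,0,0],"spin":0}]' 1
python3 - <<'E'
from h import *
s=r.get_state();print(s["time_s"],s["eef_pos"],R.from_quat(s["eef_rot"]).as_matrix().round(3),togo([.497,.102,.195]))
E
```

```text
time_s: 2.22
eef_pos: [0.4961, 0.1011, 0.4045]
eef_rot: [0.574, -0.413, 0.413, -0.574]
contact_force: [0.2, -0.4, -0.1]
width: 1.003
2.225 [0.49607608 0.10112799 0.40448679] [[ 0.318 -0.     0.948]
 [-0.948 -0.     0.318]
 [-0.    -1.    -0.   ]] [-0.0005  0.2095  0.0012]
```

```bash
python3 -m jog '[{"delta_pos":[0,0.04,0.001],"spin":0},{"delta_pos":[0,0.04,0],"spin":0},{"delta_pos":[0,0.04,0],"spin":0},{"delta_pos":[0,0.04,0],"spin":0},{"delta_pos":[0,0.03,0],"spin":0},{"delta_pos":[0,0.0195,0],"spin":0},{"delta_pos":[0,0,0],"spin":0}]' 1
python3 -m jog '[{"delta_pos":[0,0,0],"spin":0},{"delta_pos":[0,0,0],"spin":0},{"delta_pos":[0,0,0],"spin":0},{"delta_pos":[0,0,0],"spin":0},{"delta_pos":[0,0,0],"spin":0},{"delta_pos":[0,0,0],"spin":0},{"delta_pos":[0,0,0],"spin":0},{"delta_pos":[0,0,0],"spin":0}]' -1
cat > look.py <<'E'
from h import *
import sys
tag=sys.argv[1]
for n in("side","top"):
    p,d=eyes.camera(n);np.savez(f"{n}_{tag}.npz",p=p)
    a=p[130:280,190:350] if n=="side" else p[90:220,240:420]
    k=4 if n=="side" else 4.4
    cv2.imwrite(f"pics/{n}_{tag}.png",cv2.resize(a,None,fx=k,fy=k,interpolation=cv2.INTER_CUBIC)[...,::-1])
    h=cv2.cvtColor(p,cv2.COLOR_RGB2HSV);m=((h[...,0]>14)&(h[...,0]<32)&(h[...,1]>90)&(h[...,2]>110)).astype(np.uint8)
    c=cv2.connectedComponentsWithStats(m)
    for i in range(1,c[0]):
        u,v=c[3][i]
        if c[2][i,4]>=6 and 200<u<330 and 140<v<300: print(n,c[2][i,4],(u,v),onplane(n,u,v,.032))
E
python3 look.py a
```

```text
time_s: 3.1
eef_pos: [0.4962, 0.1013, 0.1938]
eef_rot: [0.574, -0.414, 0.412, -0.573]
contact_force: [-1.2, 0.7, -0.2]
width: 1.002
time_s: 4.1
eef_pos: [0.4975, 0.1019, 0.1958]
eef_rot: [-0.574, 0.413, -0.413, 0.574]
contact_force: [-1.6, 1.3, 5.3]
width: 0.179
side 26 (np.float64(274.5), np.float64(243.0)) [0.61231862 0.14049297 0.032     ]
top 25 (np.float64(272.6), np.float64(176.96)) [0.6089716 0.1402096 0.032    ]
top 64 (np.float64(236.9375), np.float64(282.203125)) [0.27860528 0.24142904 0.032     ]
```

View pics/side_a.png

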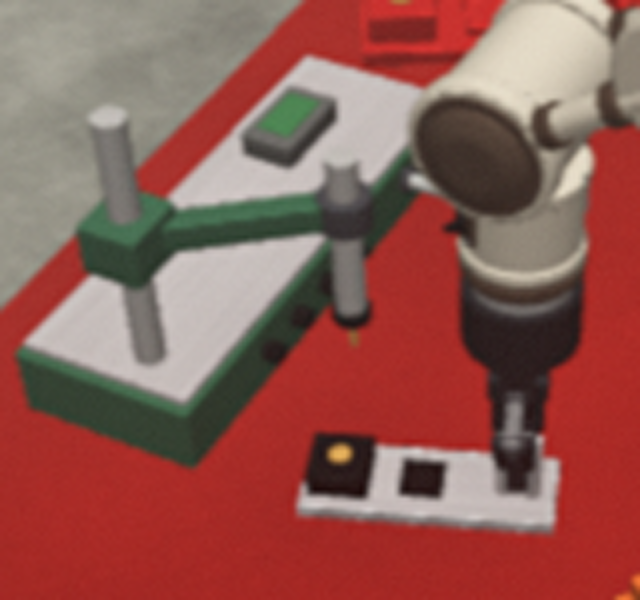

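Tab gripped (opening about 15 mm, matching its 16 mm width). Contact-to-pin offset is about (+36.5, −89.5) mm in the world frame. I'll slide it most of the way, then look.

```bash
python3 -m jog '[{"delta_pos":[0.006,0,0.0005],"spin":0},{"delta_pos":[0.012,0,0.0008],"spin":0},{"delta_pos":[0.014,0,0.0008],"spin":0},{"delta_pos":[0.014,0,0.0008],"spin":0},{"delta_pos":[0.014,0,0.0008],"spin":0},{"delta_pos":[0.014,0,0.0008],"spin":0},{"delta_pos":[0.012,0,0.0008],"spin":0},{"delta_pos":[0.006,0,0.0008],"spin":0},{"delta_pos":[0.003,0,0],"spin":0},{"delta_pos":[0,0,0],"spin":0},{"delta_pos":[0,0,0],"spin":0}]'
python3 look.py b
```

```text
time_s: 5.58
eef_pos: [0.5334, 0.0141, 0.1958]
eef_rot: [-0.573, 0.413, -0.413, 0.574]
contact_force: [-0.5, 3.8, 5.7]
width: 0.179
side 23 (np.float64(277.95652173913044), np.float64(217.8695652173913)) [0.64895097 0.05104734 0.032     ]
top 951 (np.float64(253.53943217665616), np.float64(270.9516298633018)) [0.31390274 0.19118086 0.032     ]
```

View pics/side_b.png

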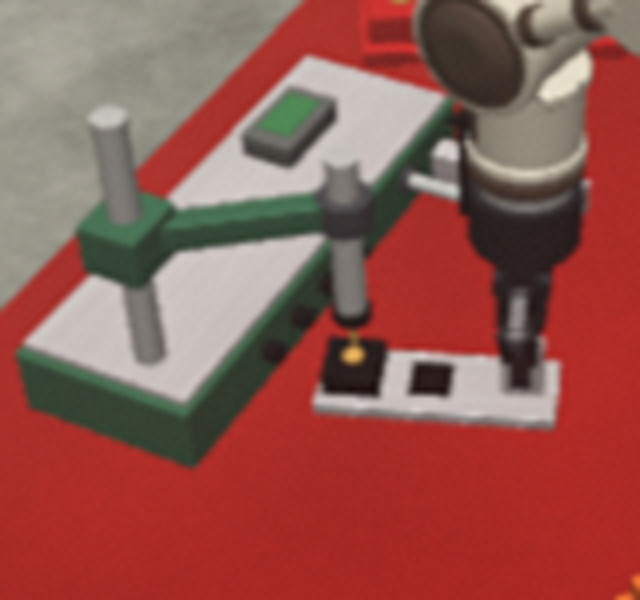

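View pics/top_b.png

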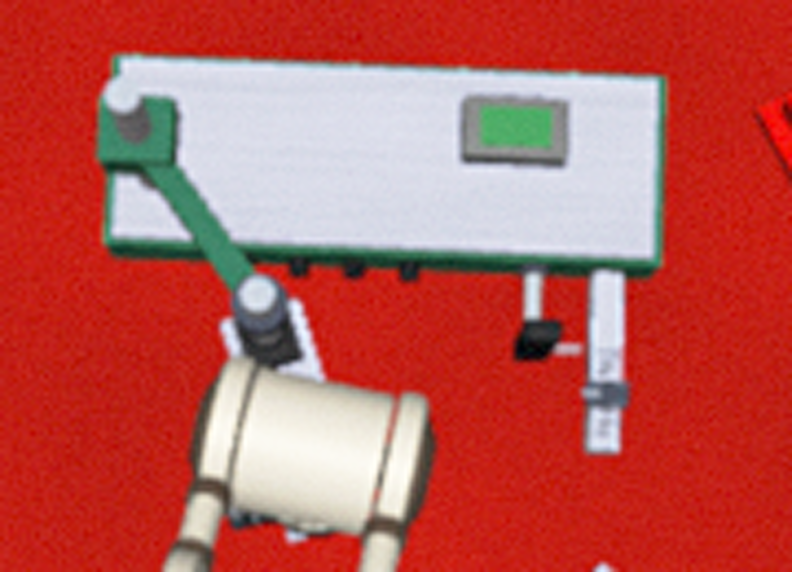

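Run:
```python
from h import *
A=np.load("side_a.npz")["p"][200:230,260:300];B=np.load("side_b.npz")["p"][200:230,260:300]
k=lambda a:cv2.resize(a,None,fx=18,fy=18,interpolation=cv2.INTER_CUBIC)[...,::-1]
A2=k(A);B2=k(B);cv2.imwrite("pics/z_b.png",np.hstack([A2[:,:390],B2[:,:390]]))
for P in ([.6482,.0527,.032],[.6482,.0527,.042],[.6495,.0494,.042]): print(proj("side",P))
```

```text
(np.float64(277.91958046416335), np.float64(218.31509151889426))
(np.float64(277.73105815508075), np.float64(215.74810878004294))
(np.float64(277.86848487014095), np.float64(214.88031961671584))
```

View pics/z_b.png

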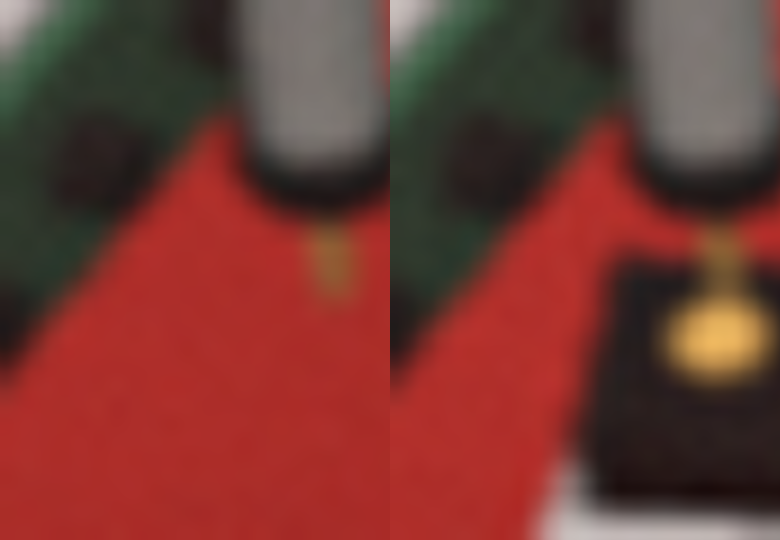

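Run:
```python
from h import *
d=onplane("side",278.3,215.5,.042)-onplane("side",277.7,218.3,.032);print(d)
w=d.copy();w[2]=0;print(todelta(w))
# top check: rig frame from top edges vs contact (top) at start + TCP travel
print(proj("top",[.6489,.0513,.032]))
```

```text
[-0.00157607 -0.00175574  0.01      ]
[ 0.0012 -0.     -0.0021]
(np.float64(300.94863578763335), np.float64(164.99867516334925))
```

```bash
python3 -m jog '[{"delta_pos":[0.0012,0,-0.0023],"spin":0},{"delta_pos":[0,0,0],"spin":0},{"delta_pos":[0,0,0],"spin":0},{"delta_pos":[0,0,0],"spin":0},{"delta_pos":[0,0,0],"spin":0}]'
python3 -m jog '[{"delta_pos":[0,0,0],"spin":0},{"delta_pos":[0,0,0],"spin":0},{"delta_pos":[0,0,0],"spin":0},{"delta_pos":[0,0,0],"spin":0},{"delta_pos":[0,0,0],"spin":0},{"delta_pos":[0,0,0],"spin":0},{"delta_pos":[0,0,0],"spin":0}]' 1
python3 -m jog '[{"delta_pos":[0,-0.02,0],"spin":0},{"delta_pos":[0,-0.04,0],"spin":0},{"delta_pos":[0,-0.04,0],"spin":0},{"delta_pos":[0,-0.03,-0.03],"spin":0},{"delta_pos":[0,-0.02,-0.05],"spin":0},{"delta_pos":[0,0,-0.05],"spin":0},{"delta_pos":[0,0,-0.03],"spin":0},{"delta_pos":[0,0,0],"spin":0}]'
python3 look.py c
python3 - <<'E'
from h import *
A=np.load("side_c.npz")["p"][200:230,260:300];B=np.load("top_c.npz")["p"][140:180,280:320]
k=lambda a,s:cv2.resize(a,None,fx=s,fy=s,interpolation=cv2.INTER_CUBIC)[...,::-1]
cv2.imwrite("pics/z_c.png",np.hstack([k(A,18)[:,:390],k(B,13.5)[:,:400]]))
E
```

```text
time_s: 6.3
eef_pos: [0.5318, 0.0119, 0.1958]
eef_rot: [-0.573, 0.413, -0.414, 0.574]
contact_force: [2.7, 3.2, 4.9]
width: 0.181
time_s: 7.18
eef_pos: [0.5313, 0.0118, 0.1952]
eef_rot: [-0.574, 0.413, -0.413, 0.574]
contact_force: [-0.2, 0.6, 0.1]
width: 0.997
time_s: 8.18
eef_pos: [0.3784, -0.0391, 0.3451]
eef_rot: [-0.573, 0.414, -0.414, 0.573]
contact_force: [0.3, 1.2, 0.4]
width: 1.002
side 25 (np.float64(278.64), np.float64(217.36)) [0.64816042 0.04840554 0.032     ]
top 1061 (np.float64(255.56550424128181), np.float64(269.5673892554194)) [0.31825665 0.18503243 0.032     ]
```

View pics/z_c.png

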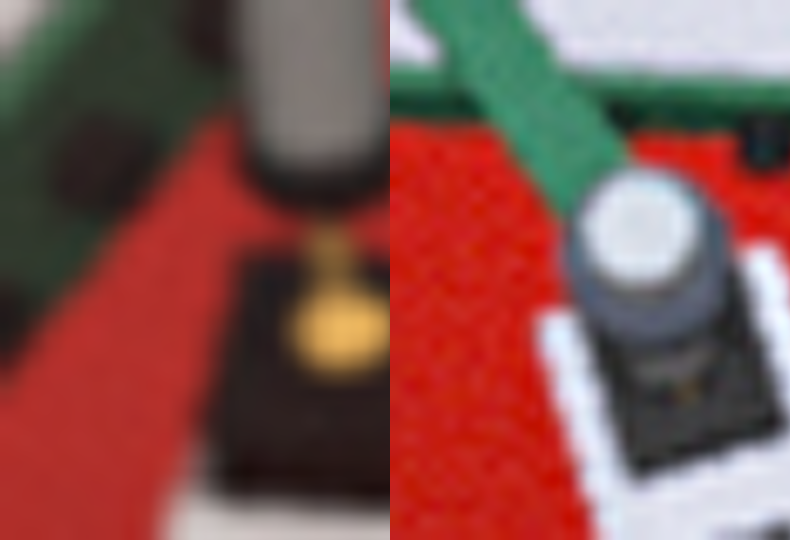

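View pics/top_c.png

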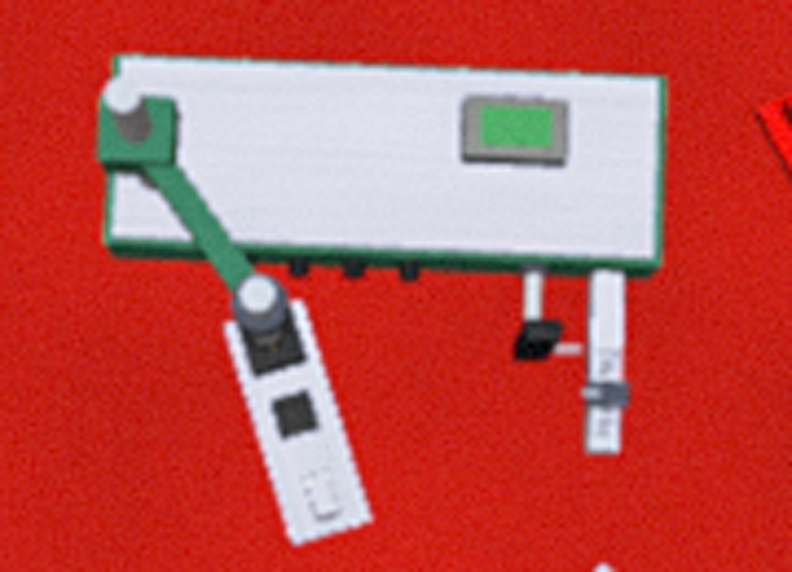

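Pin axis is now within about 1 mm of the disc centre (disc at (278.4,217.8), expected (278.5,218.0)). Next, the pointer-to-index gap.

Run:
```python
from h import *
print(r.get_state()["joints"].round(2))
k=lambda a,s:cv2.resize(a,None,fx=s,fy=s,interpolation=cv2.INTER_CUBIC)[...,::-1]
B=np.load("top_c.npz")["p"][155:195,355:387];A=np.load("side_c.npz")["p"][150:190,295:345]
cv2.imwrite("pics/pt_c.png",k(B,14));cv2.imwrite("pics/ps_c.png",k(A,14))
```

```text
[-0.42 -0.33  2.17  0.    1.3   0.83]
```

View pics/pt_c.png

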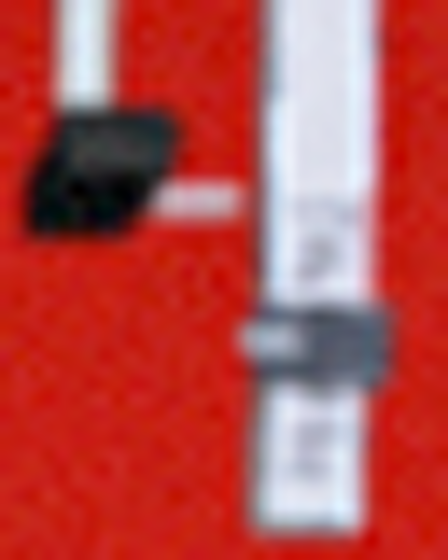

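View pics/ps_c.png

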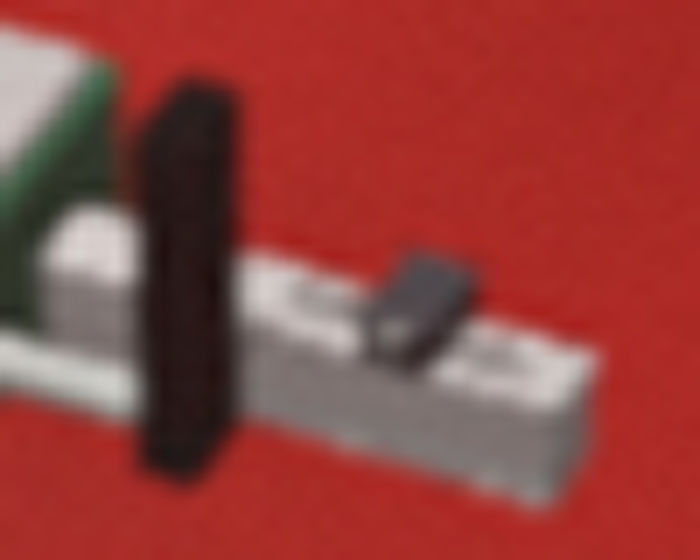

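Run:
```python
from h import *
psi=np.radians(-1.25);ex=np.array([np.cos(psi),np.sin(psi),0])
f=lambda x,y:(355+x/14-.5,155+y/14-.5)
a=onplane("top",*f(238,200),.0425);b=onplane("top",*f(245,341),.0425);print(a,b,(a-b)@ex)
e=onplane("top",*f(308,528),.03);print("rail end",e,"idx to end",(b-e)@ex)
c=onplane("side",295+388/14-.5,150+340/14-.5,.0425);print("idx side",c)
h=onplane("side",295+195/14-.5,150+95/14-.5,.12);print("grip top side",h,(h-c)@ex)
g=onplane("top",*f(115,137),.12);print("grip top top",g)
print(togo([.641,-.140,.255]))
```

```text
[ 0.63913887 -0.17151494  0.0425    ] [ 0.60718327 -0.17328323  0.0425    ] 0.031909413232507434
rail end [ 0.56656643 -0.18933504  0.03      ] idx to end 0.04025701053971356
idx side [ 0.61004931 -0.17324747  0.0425    ]
grip top side [ 0.642902   -0.14260865  0.12      ] 0.03217648433161806
grip top top [ 0.63972596 -0.13572467  0.12      ]
[0.1785 0.0909 0.2157]
```

```bash
python3 -m jog '[{"delta_pos":[0,0,0],"spin":-10},{"delta_pos":[0,0,0],"spin":-10},{"delta_pos":[0,0,0],"spin":-10},{"delta_pos":[0,0,0],"spin":-10},{"delta_pos":[0,0,0],"spin":-10},{"delta_pos":[0,0,0],"spin":-10},{"delta_pos":[0,0,0],"spin":-10},{"delta_pos":[0,0,0],"spin":0},{"delta_pos":[0,0,0],"spin":0}]'
python3 - <<'E'
from h import *
s=r.get_state();print(s["joints"].round(2),R.from_quat(s["eef_rot"]).as_matrix().round(3));print(togo([.641,-.140,.255]))
E
```

```text
time_s: 9.4
eef_pos: [0.38, -0.0388, 0.3452]
eef_rot: [-0.707, 0.01, -0.01, 0.707]
contact_force: [0.6, 0.3, 0.8]
width: 1.002
[-0.42 -0.33  2.17  0.    1.3  -0.39] [[ 1.    -0.     0.029]
 [-0.029  0.     1.   ]
 [-0.    -1.     0.   ]]
[ 0.2639  0.0902 -0.0937]
```

```bash
python3 -m jog '[{"delta_pos":[0.0377,0,-0.0134],"spin":0},{"delta_pos":[0.0377,0,-0.0134],"spin":0},{"delta_pos":[0.0377,0,-0.0134],"spin":0},{"delta_pos":[0.0377,0,-0.0134],"spin":0},{"delta_pos":[0.0377,0,-0.0134],"spin":0},{"delta_pos":[0.0377,0,-0.0134],"spin":0},{"delta_pos":[0.0377,0,-0.0134],"spin":0},{"delta_pos":[0,0,0],"spin":0},{"delta_pos":[0,0,0],"spin":0}]'
python3 - <<'E'
from h import *
print(togo([.641,-.140,.255]))
E
```

```text
time_s: 10.52
eef_pos: [0.6406, -0.1394, 0.3447]
eef_rot: [-0.707, 0.01, -0.009, 0.707]
contact_force: [0.1, 0.6, -0.2]
width: 1.0
[ 0.0005  0.0896 -0.0007]
```

```bash
python3 -m jog '[{"delta_pos":[0,0.025,0],"spin":0},{"delta_pos":[0,0.025,0],"spin":0},{"delta_pos":[0,0.02,0],"spin":0},{"delta_pos":[0,0.0196,0],"spin":0},{"delta_pos":[0,0,0],"spin":0},{"delta_pos":[0,0,0],"spin":0}]'
python3 look.py d
```

```text
time_s: 11.28
eef_pos: [0.6412, -0.1398, 0.2564]
eef_rot: [0.707, -0.009, 0.01, -0.707]
contact_force: [-0.1, 0.7, -0.1]
width: 1.001
side 25 (np.float64(278.64), np.float64(217.36)) [0.64816042 0.04840554 0.032     ]
top 1057 (np.float64(255.5241248817408), np.float64(269.5638599810785)) [0.31826521 0.1851611  0.032     ]
```

View pics/side_d.png

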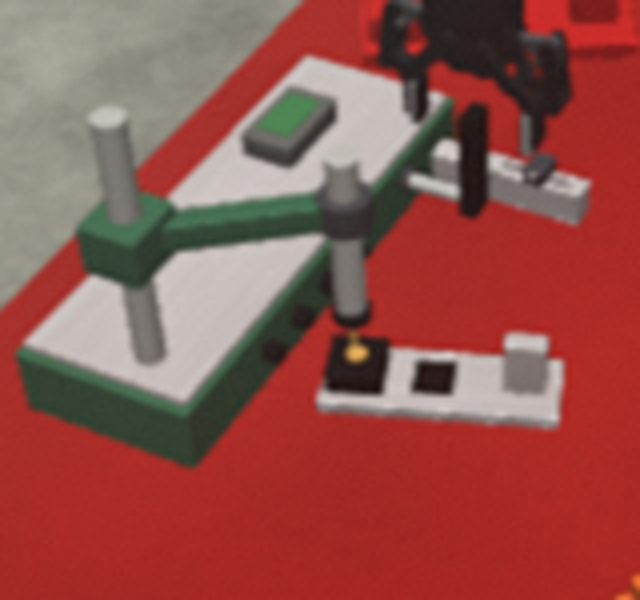

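The fingers straddle the grip evenly in the side view (tips at crop x 413 and 530, grip at 474). Closing now.

```bash
python3 -m jog '[{"delta_pos":[0,0,0],"spin":0},{"delta_pos":[0,0,0],"spin":0},{"delta_pos":[0,0,0],"spin":0},{"delta_pos":[0,0,0],"spin":0},{"delta_pos":[0,0,0],"spin":0},{"delta_pos":[0,0,0],"spin":0},{"delta_pos":[0,0,0],"spin":0},{"delta_pos":[0,0,0],"spin":0},{"delta_pos":[0,0,0],"spin":0},{"delta_pos":[0,0,0],"spin":0}]' -1
python3 look.py e
```

```text
time_s: 12.62
eef_pos: [0.6409, -0.1397, 0.2557]
eef_rot: [0.707, -0.009, 0.009, -0.707]
contact_force: [-0.3, 0.0, 1.9]
width: 0.179
side 24 (np.float64(278.6666666666667), np.float64(217.54166666666666)) [0.64774654 0.04903328 0.032     ]
top 1053 (np.float64(255.55745489078822), np.float64(269.56315289648626)) [0.3182692 0.1850578 0.032    ]
```

View pics/side_e.png

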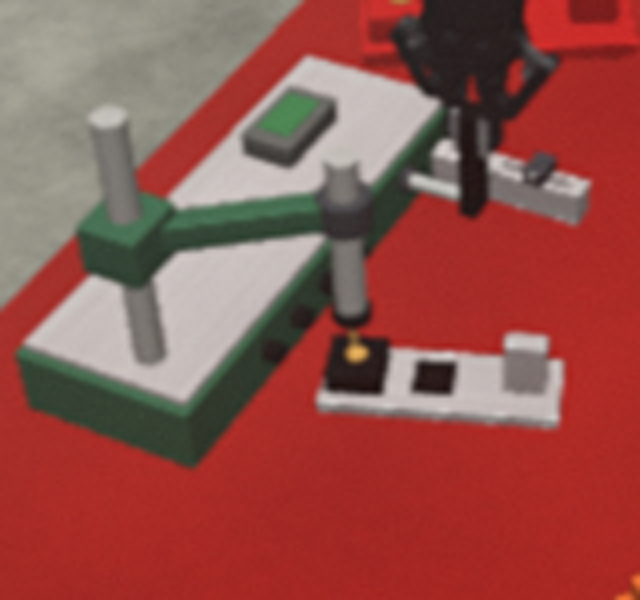

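View pics/top_e.png

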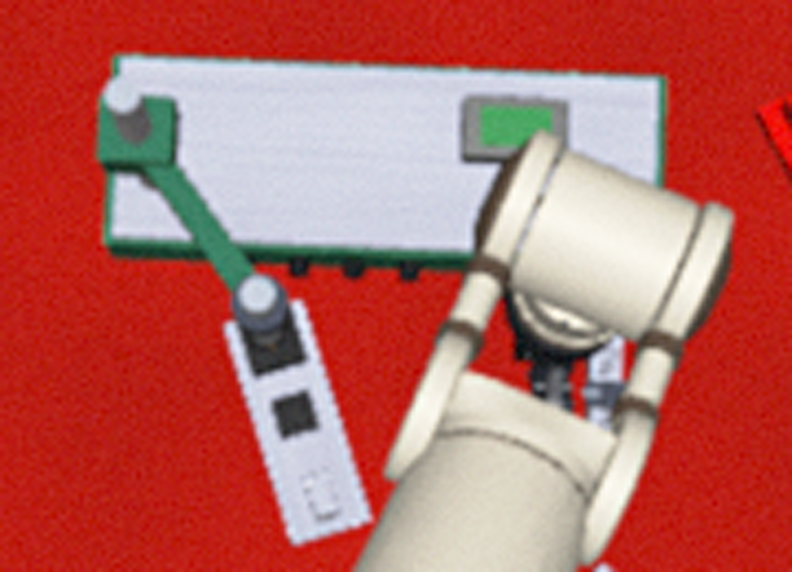

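```bash
python3 -m jog '[{"delta_pos":[-0.003,0,0],"spin":0},{"delta_pos":[-0.004,0,0],"spin":0},{"delta_pos":[-0.004,0,0],"spin":0},{"delta_pos":[-0.004,0,0],"spin":0},{"delta_pos":[-0.004,0,0],"spin":0},{"delta_pos":[-0.004,0,0],"spin":0},{"delta_pos":[-0.004,0,0],"spin":0},{"delta_pos":[-0.003,0,0],"spin":0},{"delta_pos":[-0.0018,0,0],"spin":0},{"delta_pos":[0,0,0],"spin":0},{"delta_pos":[0,0,0],"spin":0},{"delta_pos":[0,0,0],"spin":0}]'
python3 look.py f
python3 - <<'E'
from h import *
k=lambda a,s:cv2.resize(a,None,fx=s,fy=s,interpolation=cv2.INTER_CUBIC)[...,::-1]
A=np.load("side_f.npz")["p"][140:190,290:345]
cv2.imwrite("pics/ps_f.png",k(A,12))
E
```

```text
time_s: 14.22
eef_pos: [0.6093, -0.1388, 0.2558]
eef_rot: [0.707, -0.009, 0.01, -0.707]
contact_force: [7.0, -0.7, -0.9]
width: 0.176
side 13 (np.float64(279.2307692307692), np.float64(218.15384615384616)) [0.64513544 0.05059302 0.032     ]
top 1057 (np.float64(255.5004730368969), np.float64(269.60454115421004)) [0.31813918 0.18523054 0.032     ]
```

View pics/ps_f.png

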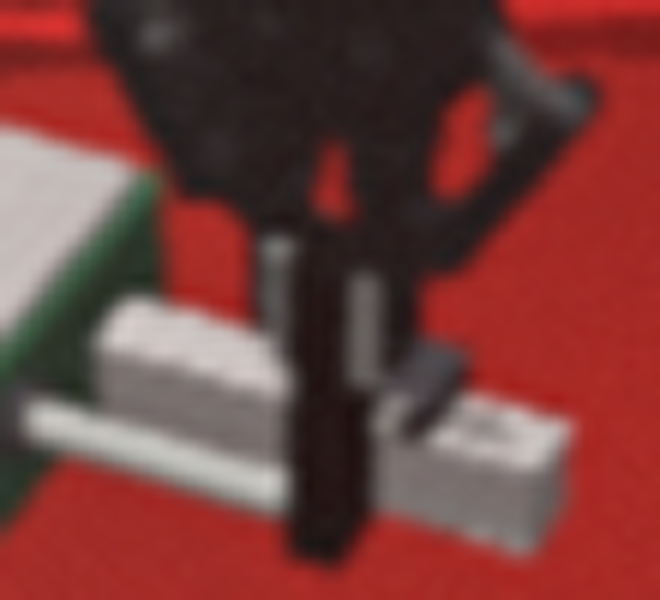

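View pics/side_f.png

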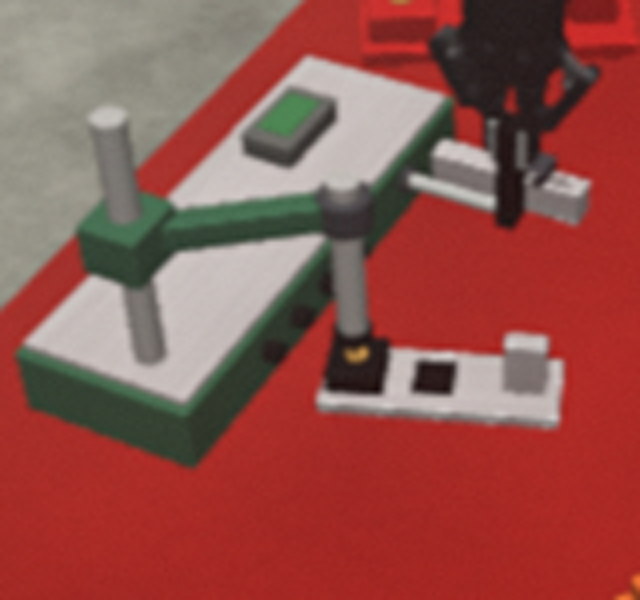

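View pics/top_f.png

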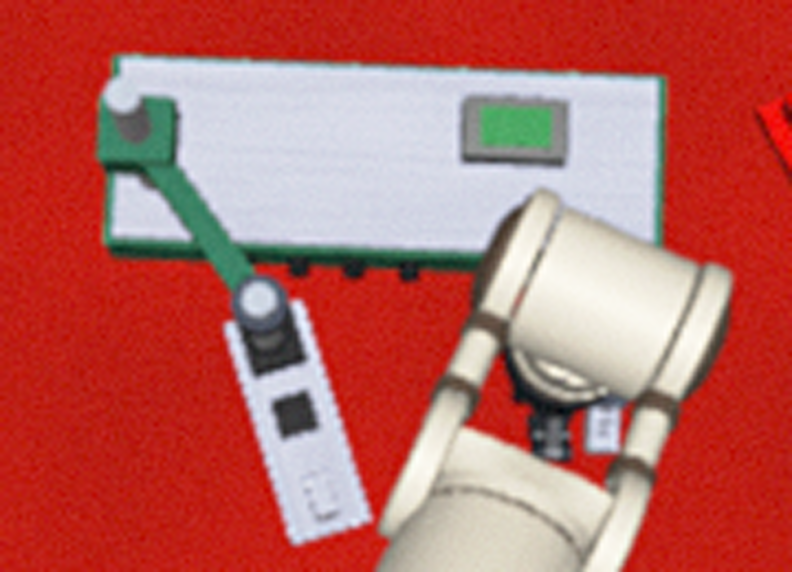

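Run:
```python
from h import *
c=np.load("side_c.npz")["p"];f=np.load("side_f.npz")["p"]
def edges(p,row0,row1,u0,u1):
    g=p[...,0].astype(float); out=[]
    for v in range(row0,row1):
        q=np.nonzero(g[v,u0:u1]<75)[0]; out.append((v,u0+q.min(),u0+q.max(),len(q)) if len(q) else (v,))
    return out
print(edges(c,174,187,300,314));print(edges(f,176,190,308,324))
d=onplane("side",307.7,184.1,.025)-onplane("side",316.3,186.2,.025);print(d)
s=onplane("side",*(322.2,173.5),.0425);print(s)
# subpixel shift of grip lower part by template matching (translation)
t=c[172:188,303:313]
res=cv2.matchTemplate(f[165:195,300:330],t,cv2.TM_SQDIFF_NORMED);print(cv2.minMaxLoc(res)[2])
print(r.get_state()["contact_force"],r.get_state()["eef_pos"])
```

```text
[(174, np.int64(305), np.int64(311), 7), (175, np.int64(305), np.int64(311), 7), (176, np.int64(305), np.int64(311), 7), (177, np.int64(305), np.int64(311), 7), (178, np.int64(305), np.int64(311), 7), (179, np.int64(305), np.int64(311), 7), (180, np.int64(305), np.int64(310), 6), (181, np.int64(305), np.int64(310), 6), (182, np.int64(305), np.int64(309), 5), (183, np.int64(306), np.int64(308), 3), (184,), (185,), (186,)]
[(176, np.int64(314), np.int64(320), 7), (177, np.int64(314), np.int64(320), 7), (178, np.int64(314), np.int64(320), 7), (179, np.int64(314), np.int64(320), 7), (180, np.int64(314), np.int64(320), 7), (181, np.int64(314), np.int64(320), 7), (182, np.int64(314), np.int64(320), 7), (183, np.int64(314), np.int64(319), 6), (184, np.int64(314), np.int64(319), 6), (185, np.int64(314), np.int64(318), 5), (186, np.int64(316), np.int64(317), 2), (187,), (188,), (189,)]
[2.84865763e-02 1.73459629e-03 1.11022302e-16]
[ 0.61066635 -0.17455721  0.0425    ]
(12, 10)
[ 6.8669461  -0.52128982 -1.0947139 ] [ 0.60928068 -0.13888789  0.25577167]
```

Run:
```python
from h import *
b=np.array([.641,-.127,.025])
for d in(0,.0285,.0316,.034): print(d,np.array(proj("side",b-[d,-.022*d,0])).round(2))
# gripped state: expected pointer tip vs index along the rig, using side index & pin-based frame
```

```text
0 [307.07 184.05]
0.0285 [315.36 186.6 ]
0.0316 [316.27 186.88]
0.034 [316.97 187.1 ]
```

Run:
```python
from h import *
s=r.get_state();print(s["time_s"],s["qd"].round(4),s["width"]);print(r.close_job())
```

```text
14.325 [ 0.0008 -0.0012 -0.0005  0.0012 -0.0003 -0.0008] 0.18030511722275575
the job is handed in; nothing more can be done
None
```

I slid the smaller aluminium carrier under the test pin, then pulled the handle out to the index. I handed the job in at 14.3 s with the handle still gripped.

**Final checks**
- **Carrier:** in the side view, the contact was within about 1 mm of the pin axis after I released it, with the handle still home. It looked unmoved after the pull, and the pin holder had come down onto the module. I saw no sign of the carrier lifting.
- **Handle travel:** the arm moved the handle 31.6 mm. Two side-image readings of that travel gave about 28.5 mm (one corner point) and about 31 mm (the shift of the grip's edges).
- **Pointer gap:** the two main measurements of the distance to the index were 31.9 and 32.2 mm. A rougher one from the rail end gave about 30 mm.
- **Grip:** the tool felt about 7 N, close to the 7.4 N the spring should give at that travel, so the fingers are holding the handle.
- **Index:** its tip was at the same pixels as before, to within about a pixel.

**Not confirmed directly:** the gripper hid the handle pointer at the end, so the alignment rests on the measured travel. The pin's pressing force can't be read. I never went near the tray, jar or multimeter, but I didn't re-measure where they are.

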